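# Load a vial carriage and trip the track's roller switch

### The arm

A 7-joint arm with a two-finger parallel gripper is mounted at the origin on the work surface. World frame = base frame: x ahead of the robot, y to its left, z up, the work surface at z = 0. Lengths are in m, angles in rad, forces in N, time in s.
With the tool pointing down it reaches from about 0.425 to 0.925 m from the base axis. Payload 6.8 kg.
Tool frame: the origin (TCP) lies between the finger pads; the fingertips stand 11 mm ahead of it and the grasp point (between the pads) lies 8 mm behind it; z points along the fingers, y is the line along which they close (so a half turn about z gives the same grasp; the last joint's range is limited). The gripper opens to 85 mm and grips with 20 to 120 N. Pads are 22 mm wide; open, the fingers measure 114 mm over their backs; the gripper's body (76 mm by 85 mm) begins 54 mm behind the grasp point. The pads swing forward as they close: fully open they stand 13 mm farther back than shut.
Start: joints at [-1.249, 0.477, 0.022, 1.555, -0.011, 1.109, -0.083], TCP at [0.281, 0.614, 0.242] pointing down, gripper open.
Joint ranges: [-2.96, 2.96], [-0.34, 2.1], [-1.41, 1.46], [0.24, 2.44], [-1.37, 4.51], [0.17, 1.92], [-2.96, 2.96]. Speed limits (rad/s): [2.39, 2.39, 3.14, 3.14, 3.14, 3.14, 3.14].

### API

Orientations are given as a rotation vector (axis times angle).
In Python, from bench import r gives the robot as it stands.
- The arm moves only by the tool send_rows, never from a script. Its argument "deltas" is a list of rows, each an object of numbers: "dx", "dy", "dz": the shift along the world's x, y, z in mm; "rx", "ry", "rz": the turn, a rotation vector about the world's x, y, z in degrees. A call has 1 to 5 rows; each row is the pose to reach, as a shift and turn from the pose commanded when the call began; what a row does not reach only later rows make up. A row lasts 1/12 s, in which the tool goes at most 41.7 mm and 7.16 degrees, less where a joint would pass 70% of its speed; a pose out of reach is approached as far as the arm can. A call with a gripper value outside its range is refused whole. "jaw" is the finger opening in mm, from 0 to 85.4, set as the call begins (left out, the last holds). The fingers move at their own pace and stop on an object; "newtons" is the grip in N (left out, the last holds). Time passes only in rows, so rows that repeat a pose let the fingers close. It gives the time, the measured TCP pose, the force, the opening and the grip force at its end, in the units of the state.
- r.get_obs(): the state, without advancing time (a new reading comes with each control period).
- r.grab_frame(name): name is "side" or "top"; returns a dict with "frame" (400x640x3 uint8, blue, green, red), "z_map" (400x640 float32, m along the optical axis (not along the pixel's ray), 0 where there is no reading), "vertical_fov" (degrees; the focal length in pixels is half the picture's height over the tangent of half this angle, whatever the lens; pixels are square), "cx", "cy" (the principal point, pixels), "xyz" and "orientation" of the camera in the world. Camera axes: x right, y down, z forward; pixel columns grow to the right and rows downward; lengths in m; the calibration is good to about 2 mm. A picture is of the moment at which its call begins.
- r.hand_in(): hands the job in; it is judged then, once.
The state is a dict: "clock": time; "joints": joint angles; "qvel": joint speeds; "tau": joint torques, N m; "tcp_pos": TCP position; "orientation": TCP orientation; "contact_force": force on the tool from outside, world axes, zero at the start; "moment": the same for the moment, N m; "grip_width": finger opening in m; "gripper_force": force on a finger pad.
Only numpy, scipy, OpenCV 4.12 (cv2) and the standard library are available. Lean on these libraries where they do the work, as an engineer would, in place of code of your own. Each camera call takes 0.05 s, during which the arm holds its last target. There are 200 camera calls.

### The job

Lift the clear flap of the storage box all the way up so that it stays open, take the vial carriage out of the lower tier by its upright handle, set it down flat in the track's open loading bay with its round nose towards the bridge and let go of it. Then take it again by the low tongue at its rear and slide it forward under the bridge, fully home against the end stop, so that its side swings the roller arm aside and trips the switch; leave it standing there. Trip the switch with the carriage only, never with the gripper, keep the carriage upright, and leave the jar, beaker and bottle where they stand.

Things in the scene. Friction and masses are not known exactly. Their poses are not given: they have to be found in the camera images.
- flap (a joint): clear plastic flap (96 x 168 mm, 4 mm thick) that covers the box; angle in rad, 0 = shut (level), grows as it swings up about its hinge, 2.2 at most. A stiff hinge (0.06 N m of friction) holds it wherever it is left; count it open from 1.5, and 1.8 leaves good room for the gripper.
- flap_ball (a point): centre of the black ball (20 mm across) on an 8 mm stalk on the flap, 80 mm from the hinge line, 30 mm above the flap's upper face and 34 mm above its underside, near the free edge. Its y axis is parallel to the hinge: pinched along y, the ball turns between the fingers as the flap swings, so the gripper can stay upright along the arc.
- flap_hinge (a point): middle of the flap's hinge line, level with the box rim 72 mm above the bench; the hinge lies along its y axis on the box's far long side. The ball travels on an arc about this line: from above -x, over the top, to above +x.
- box_center (a point): middle of the underside of the fixed dark grey box, on the bench: 94 (x) x 170 (y) x 72 mm high, walls and floor 5 mm. Hinge on its +x rim, the robot is on its -x side. Inside, strips up to 21 mm above the bench hold the carriage along y, nose to +y, with 2 to 3 mm of play, so that its sides and tongue cannot be gripped there.
- carriage_handle (a point): grip point of the carriage's upright handle, a white plate 12 mm thick (along x), 30 mm wide (y), reaching from 26 to 58 mm above the carriage's underside; this point is 48 mm above the underside and near the centre of mass. x points to the carriage's nose, z up.
- carriage_tongue (a point): centre of the tongue's gripping place, 65 mm behind the handle: a flat aluminium bar 24 mm wide (y), 14 mm high, whose underside is flush with the carriage's underside; this point is 7 mm above it. The bar ends 15 mm further back.
- track: fixed grey track plate 290 x 120 mm (x from -140 to 150 mm), upper face 12 mm above the bench; origin under it on the bench, x = direction in which the carriage is slid, z up. Guide rails 8 mm high, 45 mm apart, from x = 40 mm on, with flared ends from x = 24 mm (about 58 mm apart there). End stop for the nose at x = 140 mm.
- bridge (a point): middle of the underside of the bridge across the track (x = 55 to 75 mm of the track): opening 80 mm wide, underside 76 mm and top 87 mm above the bench. The carriage with its handle passes under, a gripper on the handle does not.
- bay (a point): middle of the open loading bay, on the track's upper face, at x = -45 mm of the track: put the carriage down with its handle over this point and its nose along the track's x (within about 20 mm either way along x, 15 mm across and 0.2 rad).
- home (a point): point on the track's upper face at x = 76 mm of the track: the carriage's handle stands over it when the nose meets the end stop. Home is within 8 mm of this.
- switch_arm (a joint): angle of the roller arm of the limit switch in rad: 0 at rest, grows as the roller is pushed aside out of the track (away from the middle, towards the track's -y side); it springs back. Trips from 0.22; a carriage fully home holds it at about 0.36. Pushing past it takes 1 to 2 N.
- roller (a point): centre of the black roller (16 mm across, 12 mm high, axis upright, 29 mm above the bench) at the end of the 38 mm steel arm, whose upright pivot is on a dark steel switch housing on the track's -y side, beyond the bridge. At rest it stands 19 mm from the track's middle line at x = 103 mm, in the carriage's way.
- jar_mid (a point): bystander: middle of a white jar 48 mm across, 85 mm high
- beaker_mid (a point): bystander: middle of a glass beaker 64 mm across, 85 mm high
- amber_mid (a point): bystander: middle of an amber bottle 72 mm across, 150 mm high
- carriage: the vial carriage, about 0.22 kg; origin on its underside, under the handle; x to its nose, z up. White block 40 mm wide, 26 mm high from x = -20 to 44 mm, then a half-round nose of radius 20 mm to x = 64 mm; two vials with black caps at x = 46 mm, up to 41 mm high; low aluminium tongue from x = -20 to -80 mm.
Things that resemble listed ones, but are neither listed nor needed, are in the scene too. What is shaped like the part that bears flap but purple is not meant.

How it is judged:
By the outcome, as a careful person would: the job done as asked, in the order asked, and still so for the second after the job is handed in, with the robot touching nothing.
It also fails if it takes over 67 s, if anything falls off the work surface, if the arm or the gripper's body presses on something with over 40 N, if the wrist force passes 120 N, or if a joint passes its speed limit or range.

## Working session

There is one attempt and no reset: what is moved stays moved. The work goes in short steps, Python scripts to look and compute and a tool call to move; the robot and the scene stay as the last step left them, time stands still between calls to the robot, and variables do not carry over. Pictures are saved under pics/ and viewed, at most 12 in all, crops included, and the job is handed in when it is done.

Besides the shell and the picture viewer there is one more tool, called after "Emit:" as a command line: name --argument value ..., lists and objects as JSON in quotes. send_rows: Moves the arm, as the interface text tells. Its arguments: {"type":"object","properties":{"deltas":{"type":"array","items":{"type":"object","properties":{"dx":{"type":"number"},"dy":{"type":"number"},"dz":{"type":"number"},"rx":{"type":"number"},"ry":{"type":"number"},"rz":{"type":"number"}}}},"jaw":{"type":"number"},"newtons":{"type":"number"}},"required":["deltas"]}

```bash
mkdir -p pics; cat > h.py <<'E'
import numpy as np, cv2
from scipy.spatial.transform import Rotation as R
from bench import r
def cam(n):
    d=r.grab_frame(n); d['f']=200/np.tan(np.radians(d['vertical_fov'])/2)
    o=np.array(d['orientation'],float); d['R']=R.from_rotvec(o).as_matrix() if o.size==3 else o.reshape(3,3)
    d['xyz']=np.array(d['xyz']); return d
def cloud(d):
    v,u=np.mgrid[:400,:640]; z=d['z_map']
    p=np.stack([(u-d['cx'])/d['f']*z,(v-d['cy'])/d['f']*z,z],-1)
    P=p@d['R'].T+d['xyz']; P[z==0]=np.nan; return P
def ray(d,u,v,h):
    w=d['R']@np.array([(u-d['cx'])/d['f'],(v-d['cy'])/d['f'],1]); return d['xyz']+w*(h-d['xyz'][2])/w[2]
def pix(d,P):
    p=(np.array(P)-d['xyz'])@d['R']; return p[:2]/p[2]*d['f']+[d['cx'],d['cy']]
E
python3 - <<'E'
from h import *
for n in('top','side'):
    d=cam(n); cv2.imwrite(f'pics/{n}0.png',d['frame']); print(n,d['orientation'],d['xyz'],d['f'],d['cx'],d['cy'])
print(r.get_obs())
E
```

```text
top [-2.16416432  2.16440184 -0.12122205] [0.41969669 0.09695341 1.33763625] 384.5501589380817 321.38564960934417 197.7565429468966
side [-2.26233052  0.82685305 -0.32433945] [ 0.03311095 -0.51873412  0.96250045] 426.40536899791954 317.2726239298523 193.69475675017233
{'clock': 0.1, 'joints': array([-1.24910749,  0.4777335 ,  0.02231118,  1.55633793, -0.01148343,
        1.10928631, -0.08308818]), 'qvel': array([-0.00174687, -0.00019379,  0.00130514, -0.00203687, -0.00087931,
        0.00210355, -0.00085256]), 'tau': array([ 4.14787602e-03, -5.97762036e+01,  1.61356017e+00, -2.81952775e+01,
        1.28882317e-02,  5.01386632e-03,  2.33051389e-05]), 'tcp_pos': array([0.28104188, 0.61315339, 0.24141773]), 'orientation': array([-6.69773756e-01, -3.06912818e+00,  2.54583924e-03]), 'contact_force': array([0.05132202, 0.13506829, 0.07134582]), 'moment': array([ 0.00555462, -0.03517389, -0.02760441]), 'gripper_force': 0.0, 'grip_width': 0.08525745031867334}
```

View pics/top0.png

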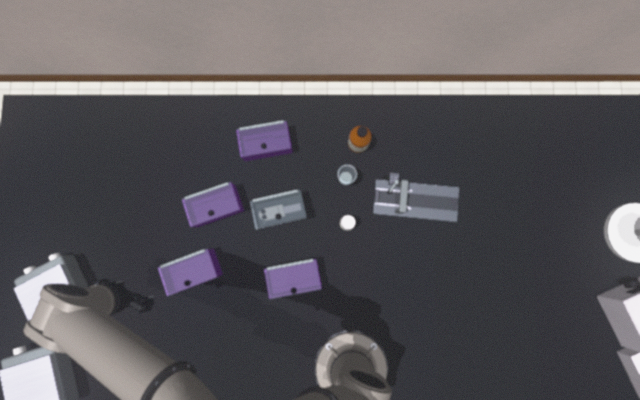

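View pics/side0.png

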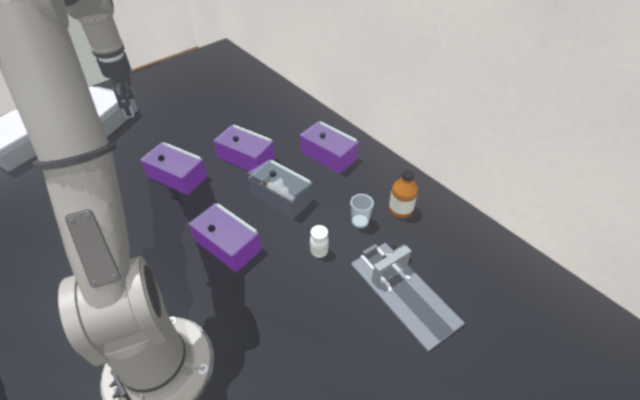

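The top view shows the grey box at about (278,210) with its ball at (279,216), and the track at (417,200) with the bridge at its left end (404,197), so the slide runs towards +y. The jar is at (348,223), the beaker at (347,175) and the bottle at (360,138).

```bash
python3 - <<'E'
from h import *
t=cam('top');s=cam('side')
a=cv2.resize(t['frame'][165:235,240:360],None,fx=6.6,fy=6.6,interpolation=cv2.INTER_CUBIC)[:,:792]
b=cv2.resize(s['frame'][150:230,235:355],None,fx=6.6,fy=6.6,interpolation=cv2.INTER_CUBIC)
cv2.imwrite('pics/boxes.png',cv2.resize(np.vstack([a,b]),(480,600)))
a=cv2.resize(t['frame'][165:230,365:470],None,fx=5,fy=5,interpolation=cv2.INTER_CUBIC)
b=cv2.resize(s['frame'][230:350,340:470],(525,485))
cv2.imwrite('pics/track.png',cv2.resize(np.vstack([a,b]),None,fx=.7,fy=.7))
P=cloud(t)
def rect(m,h):
    m=m.astype(np.uint8); n,l,st,_=cv2.connectedComponentsWithStats(m); k=1+st[1:,4].argmax()
    q=P[l==k][:,:2].astype(np.float32); return cv2.minAreaRect(q*1000),st[k], cv2.boxPoints(cv2.minAreaRect(q*1000)).round()
Z=P[...,2]
g=np.zeros((400,640),bool); g[170:230,368:468]=1
print('track',rect(g&(Z>.006)&(Z<.05),0))
print('bridge',rect(g&(Z>.06),0), np.nanmedian(Z[g&(Z>.06)]))
g[:]=0; g[180:235,240:315]=1
print('box',rect(g&(Z>.055)&(Z<.085),0))
for n,d,roi in(('top',t,(205,230,265,295)),('side',s,(165,182,264,282))):
    y0,y1,x0,x1=roi; f=d['frame'][y0:y1,x0:x1].max(2); m=(f<55)
    n_,l,st,c=cv2.connectedComponentsWithStats(m.astype(np.uint8)); print(n,st,c+[x0,y0])
    
np.set_printoptions(precision=3,suppress=True)
for u,v in((348,223),(347,175),(360,138)): print(P[v-1:v+2,u].round(3))
print('bench',np.nanmedian(Z[240:260,380:460]))
E
```

```text
track (((572.574462890625, -232.62777709960938), (295.0677185058594, 146.35012817382812), 84.99232482910156), array([ 373,  173,   86,   49, 2752], dtype=int32), array([[ 487., -373.],
       [ 633., -386.],
       [ 658.,  -92.],
       [ 513.,  -79.]], dtype=float32))
bridge (((566.7191772460938, -171.79598999023438), (20.920330047607422, 104.43004608154297), 84.40740966796875), array([398, 180,  10,  33, 226], dtype=int32), array([[ 514., -177.],
       [ 618., -187.],
       [ 620., -166.],
       [ 516., -156.]], dtype=float32)) 0.08740436847039423
box (((543.9554443359375, 243.83938598632812), (61.59427261352539, 170.10012817382812), 13.121950149536133), array([250, 190,  54,  27, 728], dtype=int32), array([[495., 320.],
       [533., 154.],
       [593., 168.],
       [555., 334.]], dtype=float32))
top [[  0   0  30  25 747]
 [ 14  11   1   1   1]
 [ 10  22   1   1   1]
 [ 21  22   1   1   1]] [[279.49799197 216.97456493]
 [279.         216.        ]
 [275.         227.        ]
 [286.         227.        ]]
side [[  0   0  18  17 306]] [[272.5 173. ]]
[[0.48  0.01  0.085]
 [0.477 0.01  0.084]
 [0.474 0.01  0.085]]
[[0.653 0.006 0.003]
 [0.649 0.006 0.005]
 [0.646 0.006 0.003]]
[[ 0.752 -0.028  0.126]
 [ 0.751 -0.029  0.118]
 [ 0.749 -0.029  0.115]]
bench 0.0010118775419696302
```

View pics/boxes.png

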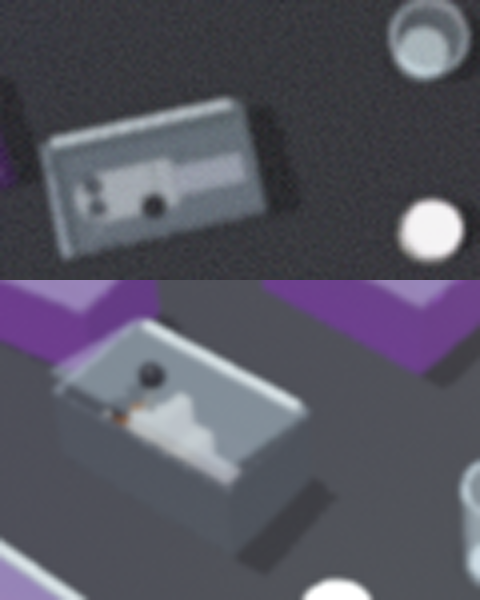

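View pics/track.png

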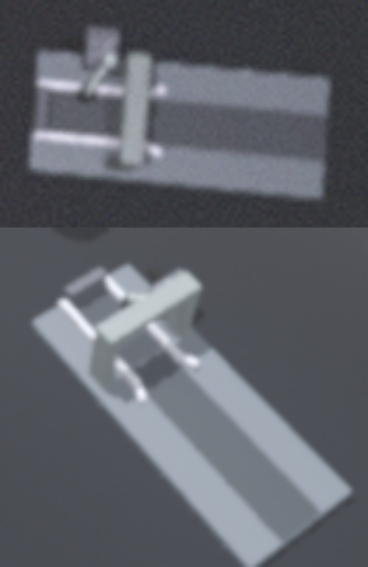

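The box crop shows the clear flap with its hinge on the bright +x rim. The ball is at about (278.5,216.5) in the top view and (272.8,174) in the side view. The carriage lies inside with its vials to the left (+y) and its tongue to the right. In the track crop, the switch housing is on the +x side and the bay is at the -y end.

```bash
python3 - <<'E'
from h import *
t=cam('top');s=cam('side')
np.set_printoptions(precision=4,suppress=True)
for n,d,p in(('top',t,(278.5,216.5)),('side',s,(272.8,174))):
    u,v=map(int,p); roi=d['frame'][v-8:v+9,u-8:u+9].min(2).astype(float)
    g=cv2.cvtColor(d['frame'],cv2.COLOR_BGR2GRAY)[v-8:v+9,u-8:u+9].astype(float); print(g.min())
    m=g<g.min()+20; yy,xx=np.nonzero(m); c=(xx.mean()+u-8,yy.mean()+v-8); print(n,c,m.sum(),ray(d,*c,.106), ray(d,*p,.106))
# expected pixels of carriage & hinge from estimate
print(pix(t,[.574,.251,.072]),pix(t,[.528,.2405,.063]))
E
```

```text
51.0
top (np.float64(280.5), np.float64(219.0909090909091)) 22 [0.4888 0.2273 0.106 ] [0.4971 0.2338 0.106 ]
55.0
side (np.float64(272.8), np.float64(174.2)) 15 [0.5043 0.2462 0.106 ] [0.5048 0.2469 0.106 ]
[274.7339 193.9567] [278.0321 208.0168]
```

Emit:
send_rows --deltas '[{"dx":10,"dy":-18,"dz":-2,"rz":3},{"dx":28,"dy":-50,"dz":-8,"rz":9},{"dx":46,"dy":-82,"dz":-12,"rz":15},{"dx":64,"dy":-114,"dz":-15,"rz":21},{"dx":80,"dy":-145,"dz":-20,"rz":27}]' --jaw 44 --newtons 30

```text
$.deltas[0]: bad value
```

Emit:
send_rows --deltas '[{"dx":18,"dy":-32,"dz":-4,"rz":4},{"dx":36,"dy":-64,"dz":-8,"rz":8},{"dx":54,"dy":-96,"dz":-12,"rz":10.6},{"dx":72,"dy":-128,"dz":-16,"rz":10.6},{"dx":90,"dy":-160,"dz":-20,"rz":10.6}]'

```text
$.deltas[0]: bad value
```

Emit:
send_rows --deltas '[{"dx":16,"dy":-28,"dz":-5},{"dx":31,"dy":-54,"dz":-15},{"dx":40,"dy":-68,"dz":-25},{"dx":45,"dy":-76,"dz":-30},{"dx":45,"dy":-76,"dz":-30}]'

```text
$.deltas[0]: bad value
```

Emit:
send_rows --deltas '[{"dx":10.0,"dy":-18.0,"dz":-2.0,"rx":0.0,"ry":0.0,"rz":3.0},{"dx":28.0,"dy":-50.0,"dz":-8.0,"rx":0.0,"ry":0.0,"rz":9.0},{"dx":46.0,"dy":-82.0,"dz":-12.0,"rx":0.0,"ry":0.0,"rz":15.0},{"dx":64.0,"dy":-114.0,"dz":-15.0,"rx":0.0,"ry":0.0,"rz":21.0},{"dx":80.0,"dy":-145.0,"dz":-20.0,"rx":0.0,"ry":0.0,"rz":27.0}]' --jaw 44 --newtons 30

```text
clock: 0.72
tcp_pos: [0.3624, 0.467, 0.2224]
orientation: [-0.073, 3.14, 0.0]
contact_force: [0.9, -0.8, 1.1]
grip_width: 0.044
gripper_force: 0.0
```

```bash
python3 - <<'E'
from h import *
t=cam('top');s=cam('side')
np.set_printoptions(precision=3,suppress=True,linewidth=150)
Pt=cloud(t);Ps=cloud(s)
print('ball top',Pt[214:220,276:282,2]);print('ball side',Ps[171:178,270:276,2]); print(Ps[172:176,271:275].reshape(-1,3))
# rays
def cl(a,u,b,v):
    def dr(d,p): w=d['R']@np.array([(p[0]-d['cx'])/d['f'],(p[1]-d['cy'])/d['f'],1]); return w/np.linalg.norm(w)
    x,y=dr(a,u),dr(b,v); k=np.linalg.lstsq(np.stack([x,-y],1),b['xyz']-a['xyz'],rcond=None)[0]; A=a['xyz']+k[0]*x;B=b['xyz']+k[1]*y; return A,B
print(cl(t,(278.5,216.5),s,(272.8,174.2)))
# side cloud: bridge top, box rim
Z=Ps[...,2]
g=np.zeros((400,640),bool); g[235:300,345:420]=1
q=Ps[g&(Z>.078)&(Z<.1)]; print('bridge side',cv2.minAreaRect((q[:,:2]*1000).astype(np.float32)),np.median(q[:,2]))
g[:]=0; g[155:215,243:318]=1
q=Ps[g&(Z>.062)&(Z<.085)]; print('rim side',cv2.boxPoints(cv2.minAreaRect((q[:,:2]*1000).astype(np.float32))))
E
```

```text
ball top [[0.124 0.125 0.129 0.129 0.126 0.086]
 [0.127 0.132 0.128 0.129 0.124 0.122]
 [0.131 0.127 0.123 0.132 0.131 0.124]
 [0.128 0.131 0.13  0.13  0.13  0.091]
 [0.12  0.129 0.125 0.126 0.122 0.092]
 [0.091 0.09  0.095 0.096 0.089 0.089]]
ball side [[0.086 0.131 0.133 0.133 0.131 0.128]
 [0.127 0.127 0.13  0.127 0.126 0.126]
 [0.126 0.128 0.127 0.125 0.126 0.125]
 [0.126 0.124 0.125 0.124 0.126 0.122]
 [0.12  0.12  0.124 0.123 0.121 0.116]
 [0.086 0.115 0.121 0.119 0.115 0.086]
 [0.086 0.09  0.108 0.112 0.088 0.087]]
[[0.494 0.238 0.127]
 [0.495 0.233 0.13 ]
 [0.498 0.234 0.127]
 [0.501 0.233 0.126]
 [0.491 0.234 0.128]
 [0.494 0.233 0.127]
 [0.497 0.233 0.125]
 [0.499 0.23  0.126]
 [0.491 0.234 0.124]
 [0.492 0.231 0.125]
 [0.495 0.23  0.124]
 [0.497 0.227 0.126]
 [0.491 0.234 0.12 ]
 [0.491 0.229 0.124]
 [0.493 0.228 0.123]
 [0.497 0.228 0.121]]
(array([0.496, 0.232, 0.122]), array([0.496, 0.232, 0.122]))
bridge side ((565.934814453125, -168.66131591796875), (22.305238723754883, 105.8048095703125), 84.75755310058594) 0.0864517048419095
rim side [[438.504 400.482]
 [491.274 145.481]
 [593.525 166.641]
 [540.755 421.642]]
```

```bash
python3 - <<'E'
from h import *
t=cam('top');s=cam('side')
np.set_printoptions(precision=4,suppress=True,linewidth=150)
for p in((252.5,200.7),(298.7,190),(257,229.5),(306.7,217.5)): print(p,ray(t,*p,.073)[:2])
g=t['frame'].max(2).astype(int)
# profile across box along its x at several y offsets, at z=.072
c=np.array([.528,.2405]);ex=np.array([.975,.223]);ey=np.array([-.223,.975])
f=cv2.GaussianBlur(cv2.cvtColor(t['frame'],cv2.COLOR_BGR2GRAY),(0,0),.5)
for y in(-.07,-.055,.055,.07):
    px=np.array([pix(t,[*(c+ex*x+ey*y),.072]) for x in np.arange(-.06,.061,.004)],np.float32)
    print(y,cv2.remap(f,px[None,:,0],px[None,:,1],1)[0])
E
```

```text
(252.5, 200.7) [0.5514 0.3241]
(298.7, 190) [0.5871 0.1716]
(257, 229.5) [0.4565 0.3074]
(306.7, 217.5) [0.4958 0.1447]
-0.07 [ 58  62  76  95 107 109 108 109 113 125 140 147 148 148 144 132 115 109 107 107 108 107 101 102 121 150 150 108  67  57  58]
-0.055 [ 60  66  82  97 105 109 108 110 112 125 145 153 155 155 151 138 117 108 108 108 108 107 102 101 123 153 155 113  67  55  56]
0.055 [ 46  58  79  97 107 113 118 116 120 112 102 108 125 130 116 102  97 100 103 107 106 105 102  99 119 154 160 116  69  60  58]
0.07 [ 50  62  81  95 100 101 101 103 103 103 105 109 112 113 107 104 103 100 100  99 101 100  97  98 119 153 159 117  72  58  58]
```

Emit:
send_rows --deltas '[{"dx":18.0,"dy":-32.0,"dz":-2.0,"rx":0.0,"ry":0.0,"rz":4.0},{"dx":36.0,"dy":-64.0,"dz":-4.0,"rx":0.0,"ry":0.0,"rz":8.0},{"dx":54.0,"dy":-96.0,"dz":-6.0,"rx":0.0,"ry":0.0,"rz":10.6},{"dx":72.0,"dy":-128.0,"dz":-8.0,"rx":0.0,"ry":0.0,"rz":10.6},{"dx":90.0,"dy":-160.0,"dz":-10.0,"rx":0.0,"ry":0.0,"rz":10.6}]'

```text
clock: 1.33
tcp_pos: [0.4513, 0.3093, 0.2126]
orientation: [-0.358, 3.121, 0.002]
contact_force: [0.5, 0.1, 0.0]
grip_width: 0.0441
gripper_force: 0.0
```

Emit:
send_rows --deltas '[{"dx":16.0,"dy":-28.0,"dz":0.0,"rx":0.0,"ry":0.0,"rz":0.0},{"dx":31.0,"dy":-54.0,"dz":0.0,"rx":0.0,"ry":0.0,"rz":0.0},{"dx":40.0,"dy":-68.0,"dz":0.0,"rx":0.0,"ry":0.0,"rz":0.0},{"dx":44.0,"dy":-75.0,"dz":0.0,"rx":0.0,"ry":0.0,"rz":0.0},{"dx":44.0,"dy":-75.0,"dz":0.0,"rx":0.0,"ry":0.0,"rz":0.0}]'

```text
clock: 1.75
tcp_pos: [0.496, 0.2335, 0.2125]
orientation: [-0.352, 3.121, 0.0]
contact_force: [-0.1, 0.6, -0.0]
grip_width: 0.0439
gripper_force: 0.0
```

Emit:
send_rows --deltas '[{"dx":0.5,"dy":-1.5,"dz":-30.0,"rx":0.0,"ry":0.0,"rz":0.0},{"dx":0.5,"dy":-1.5,"dz":-60.0,"rx":0.0,"ry":0.0,"rz":0.0},{"dx":0.5,"dy":-1.5,"dz":-85.0,"rx":0.0,"ry":0.0,"rz":0.0},{"dx":0.5,"dy":-1.5,"dz":-98.0,"rx":0.0,"ry":0.0,"rz":0.0},{"dx":0.5,"dy":-1.5,"dz":-98.0,"rx":0.0,"ry":0.0,"rz":0.0}]'

```text
clock: 2.17
tcp_pos: [0.4926, 0.2341, 0.1112]
orientation: [0.36, -3.115, 0.002]
contact_force: [-0.6, 0.3, -0.2]
grip_width: 0.0441
gripper_force: 0.0
```

Emit:
send_rows --deltas '[{"dx":0.0,"dy":0.0,"dz":0.0,"rx":0.0,"ry":0.0,"rz":0.0},{"dx":0.0,"dy":0.0,"dz":0.0,"rx":0.0,"ry":0.0,"rz":0.0},{"dx":0.0,"dy":0.0,"dz":0.0,"rx":0.0,"ry":0.0,"rz":0.0},{"dx":0.0,"dy":0.0,"dz":0.0,"rx":0.0,"ry":0.0,"rz":0.0},{"dx":0.0,"dy":0.0,"dz":0.0,"rx":0.0,"ry":0.0,"rz":0.0}]' --jaw 10 --newtons 25

```text
clock: 2.58
tcp_pos: [0.496, 0.2343, 0.1155]
orientation: [-0.357, 3.119, 0.004]
contact_force: [-2.2, 5.6, 1.4]
grip_width: 0.0179
gripper_force: 24.5
```

```bash
python3 - <<'E'
import numpy as np
H=42.5; r=88
# rel displacement along box x, z from phi0, for table
for hx in(38,42.5,47):
  x0=-33-hx; z0=49; r=np.hypot(x0,z0); p0=np.degrees(np.arctan2(z0,-x0)); print(hx,r,p0)
  for d in range(10,100,10):
    a=np.radians(p0+d); X=-r*np.cos(a)-x0; Z=r*np.sin(a)-z0; print(d,np.round([X*.975,X*.223,Z],1))
E
```

```text
38 86.2670273047588 34.611142184530394
10 [ 9.3  2.1 11.6]
20 [20.5  4.7 21.3]
30 [33.2  7.6 28.9]
40 [46.9 10.7 34.2]
50 [61.3 14.  36.9]
60 [76.  17.4 37. ]
70 [90.4 20.7 34.5]
80 [104.3  23.8  29.4]
90 [117.   26.8  22. ]
42.5 90.00694417654674 32.983837907316776
10 [ 9.4  2.2 12.4]
20 [20.8  4.8 22.9]
30 [33.7  7.7 31.2]
40 [47.9 11.  37.1]
50 [62.9 14.4 40.3]
60 [78.2 17.9 40.9]
70 [93.3 21.3 38.7]
80 [107.9  24.7  33.9]
90 [121.4  27.8  26.5]
47 93.81364506296512 31.487469364213986
10 [ 9.5  2.2 13.1]
20 [21.   4.8 24.4]
30 [34.3  7.9 33.4]
40 [49.  11.2 40. ]
50 [64.5 14.7 43.8]
60 [80.4 18.4 44.8]
70 [96.2 22.  42.9]
80 [111.5  25.5  38.3]
90 [125.8  28.8  31. ]
```

Emit:
send_rows --deltas '[{"dx":4.5,"dy":1.0,"dz":6.0,"rx":0.0,"ry":0.0,"rz":0.0},{"dx":9.3,"dy":2.1,"dz":11.7,"rx":0.0,"ry":0.0,"rz":0.0},{"dx":14.5,"dy":3.3,"dz":16.7,"rx":0.0,"ry":0.0,"rz":0.0},{"dx":20.5,"dy":4.7,"dz":21.6,"rx":0.0,"ry":0.0,"rz":0.0},{"dx":20.5,"dy":4.7,"dz":21.6,"rx":0.0,"ry":0.0,"rz":0.0}]' --newtons 30

```text
clock: 3.0
tcp_pos: [0.5169, 0.239, 0.1376]
orientation: [-0.356, 3.12, 0.004]
contact_force: [-2.8, 5.0, 1.6]
grip_width: 0.0179
gripper_force: 29.5
```

Emit:
send_rows --deltas '[{"dx":6.2,"dy":1.4,"dz":4.0,"rx":0.0,"ry":0.0,"rz":0.0},{"dx":12.7,"dy":2.9,"dz":7.8,"rx":0.0,"ry":0.0,"rz":0.0},{"dx":19.4,"dy":4.4,"dz":10.6,"rx":0.0,"ry":0.0,"rz":0.0},{"dx":26.4,"dy":6.0,"dz":13.0,"rx":0.0,"ry":0.0,"rz":0.0},{"dx":40.8,"dy":9.3,"dz":15.8,"rx":0.0,"ry":0.0,"rz":0.0}]'

```text
clock: 3.42
tcp_pos: [0.5552, 0.2478, 0.1527]
orientation: [0.357, -3.119, -0.003]
contact_force: [-2.7, 4.4, -0.7]
grip_width: 0.0177
gripper_force: 29.9
```

Emit:
send_rows --deltas '[{"dx":7.3,"dy":1.7,"dz":0.3,"rx":0.0,"ry":0.0,"rz":0.0},{"dx":14.7,"dy":3.4,"dz":0.1,"rx":0.0,"ry":0.0,"rz":0.0},{"dx":22.0,"dy":5.0,"dz":-1.0,"rx":0.0,"ry":0.0,"rz":0.0},{"dx":29.1,"dy":6.7,"dz":-2.4,"rx":0.0,"ry":0.0,"rz":0.0},{"dx":29.1,"dy":6.7,"dz":-2.4,"rx":0.0,"ry":0.0,"rz":0.0}]'

```text
clock: 3.83
tcp_pos: [0.5878, 0.2552, 0.1511]
orientation: [-0.355, 3.118, 0.005]
contact_force: [-1.8, 5.3, 6.1]
grip_width: 0.0179
gripper_force: 31.5
```

Emit:
send_rows --deltas '[{"dx":7.1,"dy":1.6,"dz":-2.3,"rx":0.0,"ry":0.0,"rz":0.0},{"dx":13.9,"dy":3.1,"dz":-5.1,"rx":0.0,"ry":0.0,"rz":0.0},{"dx":20.5,"dy":4.6,"dz":-8.5,"rx":0.0,"ry":0.0,"rz":0.0},{"dx":26.6,"dy":6.1,"dz":-12.5,"rx":0.0,"ry":0.0,"rz":0.0},{"dx":32.4,"dy":7.5,"dz":-17.0,"rx":0.0,"ry":0.0,"rz":0.0}]'

```text
clock: 4.25
tcp_pos: [0.6207, 0.2627, 0.135]
orientation: [-0.355, 3.116, 0.006]
contact_force: [1.2, 4.7, 6.3]
grip_width: 0.0178
gripper_force: 33.5
```

Emit:
send_rows --deltas '[{"dx":0.0,"dy":0.0,"dz":0.0,"rx":0.0,"ry":0.0,"rz":0.0},{"dx":0.0,"dy":0.0,"dz":0.0,"rx":0.0,"ry":0.0,"rz":0.0}]'

```text
clock: 4.42
tcp_pos: [0.6207, 0.2628, 0.1346]
orientation: [-0.355, 3.116, 0.006]
contact_force: [2.2, 4.6, 5.0]
grip_width: 0.0175
gripper_force: 33.6
```

```bash
python3 - <<'E'
from h import *
t=cam('top');s=cam('side')
b=cv2.resize(s['frame'][90:220,220:350],(480,480),interpolation=cv2.INTER_CUBIC)
a=cv2.resize(t['frame'][160:240,235:315],(300,300),interpolation=cv2.INTER_CUBIC); a=cv2.copyMakeBorder(a,0,180,0,0,0)
cv2.imwrite('pics/open.png',np.hstack([a,b]))
E
```

```text
(no output)
```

View pics/open.png

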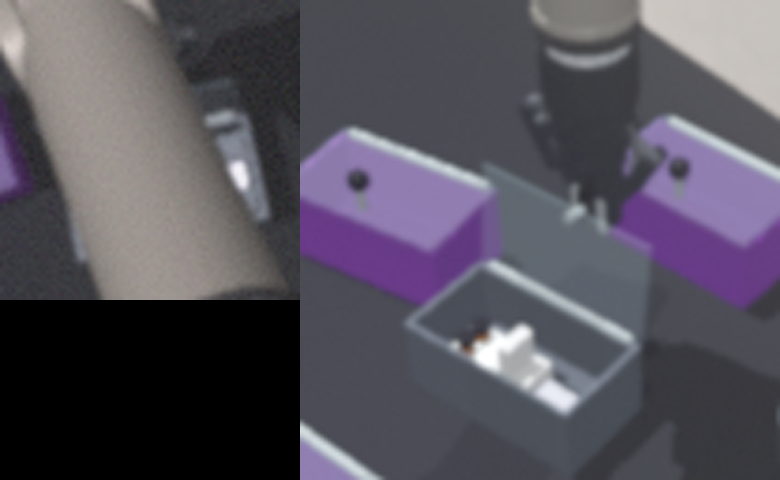

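The side crop shows the flap standing past upright with the gripper still on the ball. The carriage's white handle is visible in the box, with its vials on the +y side. I'll release and back off so I can measure the handle.

Emit:
send_rows --deltas '[{"dx":0.0,"dy":0.0,"dz":0.0,"rx":0.0,"ry":0.0,"rz":0.0},{"dx":0.0,"dy":0.0,"dz":0.0,"rx":0.0,"ry":0.0,"rz":0.0},{"dx":0.0,"dy":0.0,"dz":0.0,"rx":0.0,"ry":0.0,"rz":0.0},{"dx":0.0,"dy":0.0,"dz":10.0,"rx":0.0,"ry":0.0,"rz":0.0},{"dx":0.0,"dy":0.0,"dz":30.0,"rx":0.0,"ry":0.0,"rz":0.0}]' --jaw 44

```text
clock: 4.93
tcp_pos: [0.6168, 0.2588, 0.1602]
orientation: [0.353, -3.116, 0.004]
contact_force: [0.2, -0.2, 1.0]
grip_width: 0.0437
gripper_force: 0.0
```

Emit:
send_rows --deltas '[{"dx":0.0,"dy":0.0,"dz":35.0,"rx":0.0,"ry":0.0,"rz":0.0},{"dx":0.0,"dy":0.0,"dz":70.0,"rx":0.0,"ry":0.0,"rz":0.0},{"dx":-15.0,"dy":-30.0,"dz":90.0,"rx":0.0,"ry":0.0,"rz":0.0},{"dx":-35.0,"dy":-65.0,"dz":100.0,"rx":0.0,"ry":0.0,"rz":0.0},{"dx":-50.0,"dy":-102.0,"dz":100.0,"rx":0.0,"ry":0.0,"rz":0.0}]'

```text
clock: 5.35
tcp_pos: [0.5688, 0.1584, 0.2659]
orientation: [-0.357, 3.116, 0.002]
contact_force: [0.7, -0.3, -0.0]
grip_width: 0.0441
gripper_force: 0.0
```

Emit:
send_rows --deltas '[{"dx":-15.0,"dy":-35.0,"dz":0.0,"rx":0.0,"ry":0.0,"rz":0.0},{"dx":-30.0,"dy":-70.0,"dz":0.0,"rx":0.0,"ry":0.0,"rz":0.0},{"dx":-45.0,"dy":-105.0,"dz":0.0,"rx":0.0,"ry":0.0,"rz":0.0},{"dx":-60.0,"dy":-140.0,"dz":0.0,"rx":0.0,"ry":0.0,"rz":0.0},{"dx":-60.0,"dy":-140.0,"dz":0.0,"rx":0.0,"ry":0.0,"rz":0.0}]'

```text
clock: 5.77
tcp_pos: [0.5055, 0.0097, 0.2629]
orientation: [0.338, -3.121, 0.005]
contact_force: [-0.3, -1.0, -0.8]
grip_width: 0.0436
gripper_force: 0.0
```

```bash
python3 - <<'E'
from h import *
t=cam('top');s=cam('side')
b=cv2.resize(s['frame'][150:220,245:325],None,fx=5,fy=5,interpolation=cv2.INTER_CUBIC)
a=cv2.resize(t['frame'][165:235,240:320],None,fx=5,fy=5,interpolation=cv2.INTER_CUBIC)
cv2.imwrite('pics/in.png',np.hstack([a,b]))
np.set_printoptions(precision=3,suppress=True,linewidth=160)
for n,d,(y0,y1,x0,x1) in(('top',t,(195,230,250,310)),('side',s,(165,215,250,320))):
    P=cloud(d)[y0:y1,x0:x1]; f=d['frame'][y0:y1,x0:x1]; g=f.min(2)
    m=(g>165); 
    Z=P[...,2]
    for lo,hi in((.05,.07),(.025,.04),(.01,.03)):
        mm=m&(Z>lo)&(Z<hi); q=P[mm]; vv,uu=np.nonzero(mm)
        if len(q)>3: print(n,lo,len(q),np.median(q,0),uu.mean()+x0,vv.mean()+y0,cv2.minAreaRect((q[:,:2]*1000).astype(np.float32)))
E
```

```text
top 0.05 38 [0.521 0.247 0.063] 275.8421052631579 210.10526315789474 ((520.4328002929688, 267.3426208496094), (27.495149612426758, 57.2097282409668), 2.14583683013916)
top 0.025 193 [0.517 0.264 0.032] 272.67875647668393 212.10880829015545 ((517.70166015625, 262.21942138671875), (40.3409538269043, 95.41033935546875), 13.346956253051758)
top 0.01 187 [0.529 0.211 0.02 ] 285.47058823529414 209.32085561497325 ((523.6360473632812, 238.15330505371094), (46.75182342529297, 141.22401428222656), 12.190471649169922)
side 0.05 64 [0.518 0.247 0.061] 279.03125 183.40625 ((533.5067749023438, 212.20147705078125), (90.6742172241211, 94.68273162841797), 12.185647964477539)
side 0.025 119 [0.519 0.246 0.032] 276.70588235294116 187.2268907563025 ((530.5771484375, 267.54302978515625), (57.16533660888672, 78.39485168457031), 8.253578186035156)
side 0.01 112 [0.532 0.231 0.022] 284.0267857142857 191.48214285714286 ((527.2252807617188, 250.90093994140625), (109.69315338134766, 50.10813522338867), 82.84425354003906)
```

View pics/in.png

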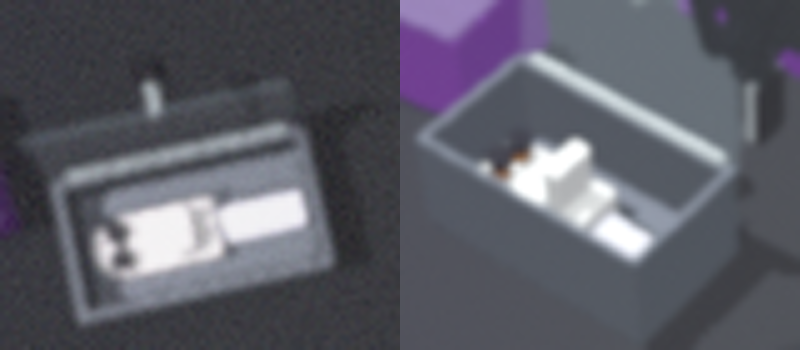

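The left crop shows the handle's top at about pixel (281,210), the tongue's end at (301,206.4) and the nose tip at (259.2,213.8). The right crop shows the flap staying open.

```bash
python3 - <<'E'
from h import *
np.set_printoptions(precision=4,suppress=True,linewidth=160)
t=cam('top');s=cam('side')
print(ray(t,281,210,.063),ray(t,301,206.4,.019),ray(t,259.2,213.8,.031))
# side handle top: crop (567,150) 
print('side',ray(s,245+(567-400)/5,150+155/5,.063))
# threshold white carriage in top, rect in metric at z=.025
f=t['frame'][190:232,250:310]; m=(f.min(2)>150).astype(np.uint8); n,l,st,_=cv2.connectedComponentsWithStats(m); k=1+st[1:,4].argmax()
vv,uu=np.nonzero(l==k); q=np.array([ray(t,u+250,v+190,.027)[:2]*1000 for u,v in zip(uu,vv)],np.float32); print(cv2.minAreaRect(q),st[k])
P=cloud(s); g=s['frame'].min(2); Z=P[...,2]; v0,v1,u0,u1=176,192,270,290
mm=(Z[v0:v1,u0:u1]>.045)&(Z[v0:v1,u0:u1]<.068); q=P[v0:v1,u0:u1][mm]; q=q[(q[:,1]>.225)&(q[:,1]<.265)]; print(len(q),q.mean(0),np.percentile(q,[5,95],0))
P=cloud(t);Z=P[...,2];v0,v1,u0,u1=203,218,277,287
mm=(Z[v0:v1,u0:u1]>.045)&(Z[v0:v1,u0:u1]<.07); q=P[v0:v1,u0:u1][mm]; print(len(q),q.mean(0),np.percentile(q,[5,95],0))
E
```

```text
[0.5214 0.2306 0.063 ] [0.5373 0.1665 0.019 ] [0.511  0.3079 0.031 ]
side [0.5235 0.25   0.063 ]
((521.8366088867188, 238.13198852539062), (47.77376937866211, 146.3499755859375), 11.381819725036621) [  9  13  43  18 451]
81 [0.5243 0.2483 0.0569] [[0.5066 0.2408 0.0459]
 [0.5631 0.2566 0.065 ]]
16 [0.5188 0.2422 0.0621] [[0.5082 0.2394 0.0522]
 [0.5321 0.2441 0.0682]]
```

Emit:
send_rows --deltas '[{"dx":0.0,"dy":30.0,"dz":0.0,"rx":0.0,"ry":0.0,"rz":-0.5},{"dx":2.0,"dy":65.0,"dz":0.0,"rx":0.0,"ry":0.0,"rz":-0.5},{"dx":4.0,"dy":100.0,"dz":-5.0,"rx":0.0,"ry":0.0,"rz":-0.5},{"dx":6.0,"dy":138.0,"dz":-15.0,"rx":0.0,"ry":0.0,"rz":-0.5},{"dx":8.0,"dy":175.0,"dz":-25.0,"rx":0.0,"ry":0.0,"rz":-0.5}]'

```text
clock: 6.38
tcp_pos: [0.5166, 0.1971, 0.2374]
orientation: [-0.345, 3.122, 0.002]
contact_force: [1.1, -0.1, 0.1]
grip_width: 0.0441
gripper_force: 0.0
```

Emit:
send_rows --deltas '[{"dx":2.0,"dy":30.0,"dz":-15.0,"rx":0.0,"ry":0.0,"rz":0.0},{"dx":2.0,"dy":45.0,"dz":-40.0,"rx":0.0,"ry":0.0,"rz":0.0},{"dx":2.0,"dy":50.0,"dz":-70.0,"rx":0.0,"ry":0.0,"rz":0.0},{"dx":2.0,"dy":50.0,"dz":-75.0,"rx":0.0,"ry":0.0,"rz":0.0},{"dx":2.0,"dy":50.0,"dz":-75.0,"rx":0.0,"ry":0.0,"rz":0.0}]'

```text
clock: 6.8
tcp_pos: [0.5168, 0.2438, 0.1602]
orientation: [0.345, -3.118, 0.003]
contact_force: [-1.0, -0.6, -0.6]
grip_width: 0.0436
gripper_force: 0.0
```

```bash
python3 - <<'E'
from h import *
o=r.get_obs(); print(o['tcp_pos'],o['orientation'],o['contact_force'])
s=cam('side'); cv2.imwrite('pics/ab.png',cv2.resize(s['frame'][120:220,240:340],(500,500),interpolation=cv2.INTER_CUBIC))
print(pix(s,o['tcp_pos']-[0,0,.011]),pix(s,[.521,.246,.063]))
E
```

```text
[0.51682327 0.24383865 0.16019548] [ 3.44660629e-01 -3.11770887e+00  3.05345370e-03] [-1.01441353 -0.60009747 -0.63564549]
[275.67768989 161.64269599] [278.53569286 182.10120134]
```

View pics/ab.png

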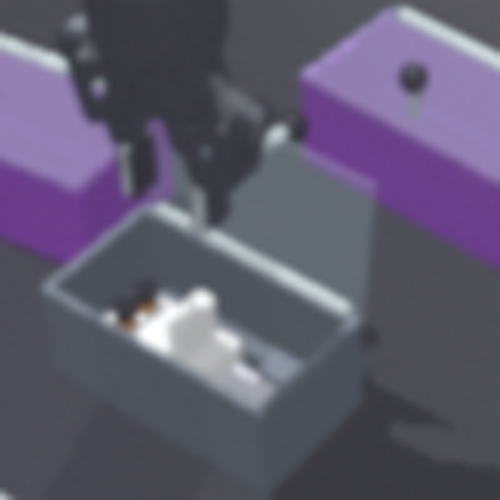

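The crop shows the fingers above the box, straddling the handle, whose top is at about full-frame pixel (280.5,180). It lies slightly further +x than the TCP, so I'll shift by (+6,+3) mm and go down.

Emit:
send_rows --deltas '[{"dx":6.0,"dy":3.0,"dz":-15.0,"rx":0.0,"ry":0.0,"rz":0.0},{"dx":6.0,"dy":3.0,"dz":-45.0,"rx":0.0,"ry":0.0,"rz":0.0},{"dx":6.0,"dy":3.0,"dz":-75.0,"rx":0.0,"ry":0.0,"rz":0.0},{"dx":6.0,"dy":3.0,"dz":-95.0,"rx":0.0,"ry":0.0,"rz":0.0},{"dx":6.0,"dy":3.0,"dz":-105.0,"rx":0.0,"ry":0.0,"rz":0.0}]'

```text
clock: 7.27
tcp_pos: [0.5248, 0.2454, 0.0568]
orientation: [0.339, -3.123, 0.001]
contact_force: [-0.1, -0.8, -0.0]
grip_width: 0.0441
gripper_force: 0.0
```

Emit:
send_rows --deltas '[{"dx":0.0,"dy":0.0,"dz":-3.0,"rx":0.0,"ry":0.0,"rz":0.0},{"dx":0.0,"dy":0.0,"dz":-6.0,"rx":0.0,"ry":0.0,"rz":0.0},{"dx":0.0,"dy":0.0,"dz":-6.0,"rx":0.0,"ry":0.0,"rz":0.0}]'

```text
clock: 7.52
tcp_pos: [0.5257, 0.2466, 0.0526]
orientation: [-0.34, 3.121, 0.001]
contact_force: [0.2, -0.6, -0.2]
grip_width: 0.0441
gripper_force: 0.0
```

Emit:
send_rows --deltas '[{"dx":0.0,"dy":0.0,"dz":0.0,"rx":0.0,"ry":0.0,"rz":0.0},{"dx":0.0,"dy":0.0,"dz":0.0,"rx":0.0,"ry":0.0,"rz":0.0},{"dx":0.0,"dy":0.0,"dz":0.0,"rx":0.0,"ry":0.0,"rz":0.0},{"dx":0.0,"dy":0.0,"dz":0.0,"rx":0.0,"ry":0.0,"rz":0.0},{"dx":0.0,"dy":0.0,"dz":0.0,"rx":0.0,"ry":0.0,"rz":0.0}]' --jaw 4 --newtons 40

```text
clock: 7.93
tcp_pos: [0.5255, 0.247, 0.0526]
orientation: [-0.341, 3.121, 0.002]
contact_force: [-0.2, -0.5, 6.4]
grip_width: 0.0113
gripper_force: 40.6
```

Emit:
send_rows --deltas '[{"dx":0.0,"dy":0.0,"dz":4.0,"rx":0.0,"ry":0.0,"rz":0.0},{"dx":0.0,"dy":0.0,"dz":12.0,"rx":0.0,"ry":0.0,"rz":0.0},{"dx":0.0,"dy":0.0,"dz":24.0,"rx":0.0,"ry":0.0,"rz":0.0},{"dx":0.0,"dy":0.0,"dz":40.0,"rx":0.0,"ry":0.0,"rz":0.0},{"dx":0.0,"dy":0.0,"dz":60.0,"rx":0.0,"ry":0.0,"rz":0.0}]'

```text
clock: 8.35
tcp_pos: [0.5237, 0.2458, 0.1118]
orientation: [0.341, -3.121, 0.001]
contact_force: [0.5, 0.1, -1.5]
grip_width: 0.0107
gripper_force: 39.3
```

Emit:
send_rows --deltas '[{"dx":0.0,"dy":0.0,"dz":22.0,"rx":0.0,"ry":0.0,"rz":0.0},{"dx":0.0,"dy":0.0,"dz":44.0,"rx":0.0,"ry":0.0,"rz":0.0},{"dx":0.0,"dy":0.0,"dz":66.0,"rx":0.0,"ry":0.0,"rz":0.0},{"dx":0.0,"dy":0.0,"dz":84.0,"rx":0.0,"ry":0.0,"rz":0.0},{"dx":0.0,"dy":0.0,"dz":90.0,"rx":0.0,"ry":0.0,"rz":0.0}]'

```text
clock: 8.77
tcp_pos: [0.5258, 0.2469, 0.2052]
orientation: [-0.34, 3.118, 0.003]
contact_force: [0.8, 0.6, -2.2]
grip_width: 0.0111
gripper_force: 39.5
```

Held: the wrist reads about 2.2 N. Next I'll carry it over to the bay.

Emit:
send_rows --deltas '[{"dx":0.0,"dy":-12.0,"dz":0.0,"rx":0.0,"ry":0.0,"rz":-1.0},{"dx":1.0,"dy":-32.0,"dz":0.0,"rx":0.0,"ry":0.0,"rz":-2.0},{"dx":3.0,"dy":-60.0,"dz":0.0,"rx":0.0,"ry":0.0,"rz":-3.0},{"dx":5.0,"dy":-90.0,"dz":0.0,"rx":0.0,"ry":0.0,"rz":-4.0},{"dx":7.0,"dy":-120.0,"dz":0.0,"rx":0.0,"ry":0.0,"rz":-5.0}]'

```text
clock: 9.18
tcp_pos: [0.5301, 0.1223, 0.1996]
orientation: [0.2, -3.132, 0.003]
contact_force: [0.6, 0.4, -3.0]
grip_width: 0.0112
gripper_force: 39.4
```

Emit:
send_rows --deltas '[{"dx":2.0,"dy":-30.0,"dz":0.0,"rx":0.0,"ry":0.0,"rz":-1.0},{"dx":4.0,"dy":-60.0,"dz":0.0,"rx":0.0,"ry":0.0,"rz":-2.0},{"dx":6.0,"dy":-90.0,"dz":0.0,"rx":0.0,"ry":0.0,"rz":-3.0},{"dx":7.0,"dy":-120.0,"dz":0.0,"rx":0.0,"ry":0.0,"rz":-4.0},{"dx":8.0,"dy":-150.0,"dz":0.0,"rx":0.0,"ry":0.0,"rz":-5.0}]'

```text
clock: 9.6
tcp_pos: [0.5373, -0.0277, 0.1996]
orientation: [0.061, -3.137, 0.002]
contact_force: [0.9, 0.3, -2.1]
grip_width: 0.0113
gripper_force: 39.4
```

Emit:
send_rows --deltas '[{"dx":2.0,"dy":-30.0,"dz":0.0,"rx":0.0,"ry":0.0,"rz":-1.0},{"dx":4.0,"dy":-60.0,"dz":0.0,"rx":0.0,"ry":0.0,"rz":-2.0},{"dx":6.0,"dy":-90.0,"dz":0.0,"rx":0.0,"ry":0.0,"rz":-3.0},{"dx":7.0,"dy":-120.0,"dz":0.0,"rx":0.0,"ry":0.0,"rz":-4.0},{"dx":8.0,"dy":-150.0,"dz":0.0,"rx":0.0,"ry":0.0,"rz":-5.0}]'

```text
clock: 10.02
tcp_pos: [0.5447, -0.1772, 0.1995]
orientation: [-0.076, -3.137, 0.0]
contact_force: [0.9, -0.1, -2.8]
grip_width: 0.0111
gripper_force: 39.4
```

Emit:
send_rows --deltas '[{"dx":2.0,"dy":-28.0,"dz":0.0,"rx":0.0,"ry":0.0,"rz":-1.0},{"dx":4.0,"dy":-56.0,"dz":0.0,"rx":0.0,"ry":0.0,"rz":-2.0},{"dx":6.0,"dy":-82.0,"dz":0.0,"rx":0.0,"ry":0.0,"rz":-2.5},{"dx":7.0,"dy":-102.0,"dz":0.0,"rx":0.0,"ry":0.0,"rz":-2.5},{"dx":7.0,"dy":-110.0,"dz":0.0,"rx":0.0,"ry":0.0,"rz":-2.5}]'

```text
clock: 10.43
tcp_pos: [0.5509, -0.2894, 0.1996]
orientation: [-0.149, -3.134, 0.003]
contact_force: [0.1, -1.2, -3.0]
grip_width: 0.0113
gripper_force: 39.4
```

Emit:
send_rows --deltas '[{"dx":0.0,"dy":0.0,"dz":-20.0,"rx":0.0,"ry":0.0,"rz":0.0},{"dx":0.0,"dy":0.0,"dz":-50.0,"rx":0.0,"ry":0.0,"rz":0.0},{"dx":0.0,"dy":0.0,"dz":-80.0,"rx":0.0,"ry":0.0,"rz":0.0},{"dx":0.0,"dy":0.0,"dz":-100.0,"rx":0.0,"ry":0.0,"rz":0.0},{"dx":0.0,"dy":0.0,"dz":-100.0,"rx":0.0,"ry":0.0,"rz":0.0}]'

```text
clock: 10.85
tcp_pos: [0.5495, -0.2821, 0.0956]
orientation: [-0.139, -3.128, -0.006]
contact_force: [-0.7, 0.8, -2.4]
grip_width: 0.0112
gripper_force: 39.3
```

```bash
python3 - <<'E'
from h import *
o=r.get_obs(); print(o['tcp_pos'],o['orientation'],o['contact_force'])
s=cam('side'); cv2.imwrite('pics/bay.png',cv2.resize(s['frame'][200:360,330:490],(560,560),interpolation=cv2.INTER_CUBIC))
E
```

```text
[ 0.54948022 -0.28206267  0.09561402] [-0.13867149 -3.12778016 -0.00556277] [-0.67033372  0.83695879 -2.40855744]
```

View pics/bay.png

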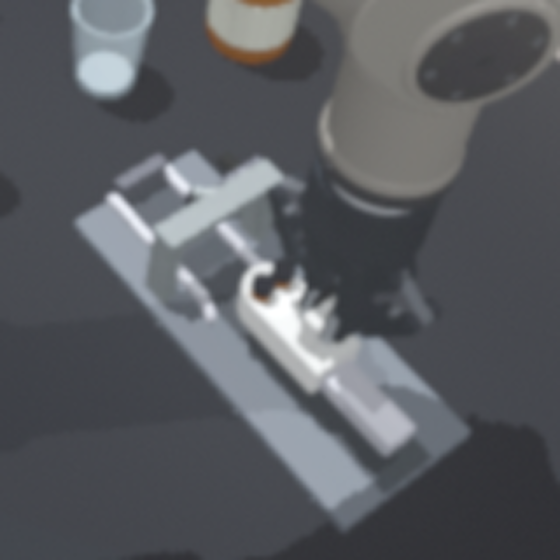

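The crop shows the carriage level over the bay with its nose towards the bridge, roughly on the track's middle line. I'll lower it until it touches.

Emit:
send_rows --deltas '[{"dx":4.0,"dy":0.0,"dz":-15.0,"rx":0.0,"ry":0.0,"rz":0.0},{"dx":4.0,"dy":0.0,"dz":-27.0,"rx":0.0,"ry":0.0,"rz":0.0},{"dx":4.0,"dy":0.0,"dz":-35.0,"rx":0.0,"ry":0.0,"rz":0.0},{"dx":4.0,"dy":0.0,"dz":-39.0,"rx":0.0,"ry":0.0,"rz":0.0},{"dx":4.0,"dy":0.0,"dz":-39.0,"rx":0.0,"ry":0.0,"rz":0.0}]'

```text
clock: 11.32
tcp_pos: [0.5578, -0.2835, 0.0617]
orientation: [-0.138, -3.137, -0.001]
contact_force: [-0.4, 0.8, -2.4]
grip_width: 0.0112
gripper_force: 39.3
```

Emit:
send_rows --deltas '[{"dx":0.0,"dy":0.0,"dz":-1.0,"rx":0.0,"ry":0.0,"rz":0.0},{"dx":0.0,"dy":0.0,"dz":-2.0,"rx":0.0,"ry":0.0,"rz":0.0},{"dx":0.0,"dy":0.0,"dz":-2.5,"rx":0.0,"ry":0.0,"rz":0.0}]'

```text
clock: 11.57
tcp_pos: [0.5589, -0.2839, 0.0603]
orientation: [0.138, 3.138, -0.001]
contact_force: [-0.9, -0.4, -2.6]
grip_width: 0.011
gripper_force: 39.3
```

Emit:
send_rows --deltas '[{"dx":-1.0,"dy":0.0,"dz":-0.7,"rx":0.0,"ry":0.0,"rz":0.0},{"dx":-2.0,"dy":0.0,"dz":-1.4,"rx":0.0,"ry":0.0,"rz":0.0},{"dx":-2.0,"dy":0.0,"dz":-2.0,"rx":0.0,"ry":0.0,"rz":0.0}]'

```text
clock: 11.82
tcp_pos: [0.5581, -0.2838, 0.0596]
orientation: [0.137, 3.135, -0.0]
contact_force: [-1.9, 2.6, 14.2]
grip_width: 0.0111
gripper_force: 41.7
```

Emit:
send_rows --deltas '[{"dx":0.0,"dy":0.0,"dz":1.0,"rx":0.0,"ry":0.0,"rz":0.0},{"dx":0.0,"dy":0.0,"dz":1.0,"rx":0.0,"ry":0.0,"rz":0.0},{"dx":0.0,"dy":0.0,"dz":1.0,"rx":0.0,"ry":0.0,"rz":0.0},{"dx":0.0,"dy":0.0,"dz":1.0,"rx":0.0,"ry":0.0,"rz":0.0},{"dx":0.0,"dy":0.0,"dz":10.0,"rx":0.0,"ry":0.0,"rz":0.0}]' --jaw 38

```text
clock: 12.23
tcp_pos: [0.5552, -0.2831, 0.0664]
orientation: [-0.138, -3.135, -0.002]
contact_force: [0.4, 0.2, -0.3]
grip_width: 0.038
gripper_force: 0.0
```

Emit:
send_rows --deltas '[{"dx":0.0,"dy":0.0,"dz":25.0,"rx":0.0,"ry":0.0,"rz":0.0},{"dx":0.0,"dy":0.0,"dz":60.0,"rx":0.0,"ry":0.0,"rz":0.0},{"dx":0.0,"dy":0.0,"dz":95.0,"rx":0.0,"ry":0.0,"rz":0.0},{"dx":-30.0,"dy":5.0,"dz":115.0,"rx":0.0,"ry":0.0,"rz":0.0},{"dx":-60.0,"dy":10.0,"dz":120.0,"rx":0.0,"ry":0.0,"rz":0.0}]'

```text
clock: 12.65
tcp_pos: [0.4992, -0.2747, 0.1925]
orientation: [0.136, 3.131, -0.004]
contact_force: [-1.0, -0.5, -0.6]
grip_width: 0.0378
gripper_force: 0.0
```

```bash
python3 - <<'E'
from h import *
np.set_printoptions(precision=4,suppress=True,linewidth=160)
o=r.get_obs(); print(o['joints'],o['tcp_pos'],o['clock'])
t=cam('top');s=cam('side')
a=cv2.resize(t['frame'][160:240,360:480],(420,280),interpolation=cv2.INTER_CUBIC)
b=cv2.resize(s['frame'][220:360,340:480],(380,380),interpolation=cv2.INTER_CUBIC)
cv2.imwrite('pics/put.png',np.hstack([cv2.copyMakeBorder(a,0,100,0,0,0),b]))
for n,d in(('top',t),('side',s)):
    P=cloud(d); f=d['frame']; m=(f.min(2)>165)
    u=np.array([.088,.996]);v=np.array([-.996,.088]);O=np.array([.560,-.2363])
    q=P[...,:2]-O; X=q@u; Y=q@v; Z=P[...,2]
    for lo,hi in((.055,.08),(.03,.045),(.018,.034)):
        mm=(X>-.16)&(X<.03)&(abs(Y)<.04)&(Z>lo)&(Z<hi)
        c=np.stack([X[mm],Y[mm]],1)
        if len(c)>5: print(n,lo,len(c),np.median(c,0),np.percentile(c,[3,97],0).ravel(),cv2.minAreaRect((c*1000).astype(np.float32)))
E
```

```text
[ 0.1893  0.3596  0.2567  1.8821 -0.1142  0.9057  1.9841] [ 0.4992 -0.2747  0.1925] 12.65
top 0.055 56 [-0.045   0.0012] [-0.0544 -0.0125  0.0012  0.0152] ((-26.714078903198242, 1.7718238830566406), (57.06025695800781, 30.925735473632812), 2.095451593399048)
top 0.03 190 [-0.0266  0.0022] [-0.0807 -0.0182  0.0127  0.0201] ((-42.73902893066406, 1.079071044921875), (40.43159866333008, 115.28318786621094), 89.98728942871094)
top 0.018 120 [-0.0814  0.0006] [-0.1101 -0.034   0.0265  0.0295] ((-42.011322021484375, -1.6001091003417969), (146.20643615722656, 72.9142837524414), 5.188984394073486)
side 0.055 100 [-0.0473  0.0044] [-0.0523 -0.0127  0.0017  0.0167] ((-23.088035583496094, 1.383357048034668), (31.94437026977539, 59.016849517822266), 89.46930694580078)
side 0.03 336 [-0.0291  0.0096] [-0.0655 -0.0149  0.0142  0.0221] ((-53.68816375732422, 2.0732574462890625), (144.56698608398438, 41.75046157836914), 0.5142797827720642)
side 0.018 408 [-0.0845  0.0071] [-0.1244 -0.0108  0.0083  0.0223] ((-48.323150634765625, 0.9464492797851562), (155.70022583007812, 70.95392608642578), 0.475976824760437)
```

View pics/put.png

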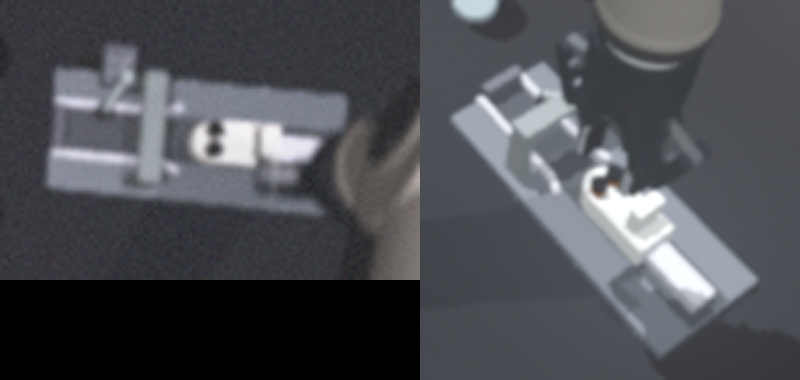

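The top crop shows the carriage on the track's middle line with its nose to the bridge. Its handle is at track x≈-46 mm, y≈+1 mm, with no visible yaw. The side crop shows it standing flat and clear of the gripper. Next I'll turn the gripper by -90° and take the tongue.

Emit:
send_rows --deltas '[{"dx":5.0,"dy":-15.0,"dz":0.0,"rx":0.0,"ry":0.0,"rz":-6.0},{"dx":15.0,"dy":-30.0,"dz":0.0,"rx":0.0,"ry":0.0,"rz":-12.0},{"dx":25.0,"dy":-45.0,"dz":0.0,"rx":0.0,"ry":0.0,"rz":-18.0},{"dx":35.0,"dy":-60.0,"dz":0.0,"rx":0.0,"ry":0.0,"rz":-24.0},{"dx":45.0,"dy":-77.0,"dz":0.0,"rx":0.0,"ry":0.0,"rz":-30.0}]' --jaw 44

```text
clock: 13.17
tcp_pos: [0.5423, -0.3509, 0.188]
orientation: [-0.952, -2.994, -0.001]
contact_force: [0.7, -0.2, 0.1]
grip_width: 0.0441
gripper_force: 0.0
```

Emit:
send_rows --deltas '[{"dx":5.0,"dy":0.0,"dz":0.0,"rx":0.0,"ry":0.0,"rz":-6.0},{"dx":5.0,"dy":0.0,"dz":0.0,"rx":0.0,"ry":0.0,"rz":-12.0},{"dx":5.0,"dy":0.0,"dz":0.0,"rx":0.0,"ry":0.0,"rz":-18.0},{"dx":5.0,"dy":0.0,"dz":0.0,"rx":0.0,"ry":0.0,"rz":-24.0},{"dx":5.0,"dy":0.0,"dz":0.0,"rx":0.0,"ry":0.0,"rz":-30.0}]'

```text
clock: 13.58
tcp_pos: [0.5467, -0.3506, 0.1878]
orientation: [-1.695, -2.645, -0.0]
contact_force: [0.6, -0.3, -0.9]
grip_width: 0.0441
gripper_force: 0.0
```

Emit:
send_rows --deltas '[{"dx":0.0,"dy":0.0,"dz":-15.0,"rx":0.0,"ry":0.0,"rz":-6.0},{"dx":0.0,"dy":0.0,"dz":-35.0,"rx":0.0,"ry":0.0,"rz":-12.0},{"dx":0.0,"dy":0.0,"dz":-55.0,"rx":0.0,"ry":0.0,"rz":-18.0},{"dx":0.0,"dy":0.0,"dz":-75.0,"rx":0.0,"ry":0.0,"rz":-24.0},{"dx":0.0,"dy":0.0,"dz":-85.0,"rx":0.0,"ry":0.0,"rz":-30.0}]'

```text
clock: 14.0
tcp_pos: [0.5458, -0.3496, 0.1004]
orientation: [-2.319, -2.114, 0.001]
contact_force: [0.4, -0.9, 0.5]
grip_width: 0.0437
gripper_force: 0.0
```

Emit:
send_rows --deltas '[{"dx":0.0,"dy":0.0,"dz":0.0,"rx":0.0,"ry":0.0,"rz":0.0},{"dx":0.0,"dy":0.0,"dz":0.0,"rx":0.0,"ry":0.0,"rz":0.0},{"dx":0.0,"dy":0.0,"dz":0.0,"rx":0.0,"ry":0.0,"rz":0.0}]'

```text
clock: 14.25
tcp_pos: [0.5472, -0.3511, 0.1037]
orientation: [2.312, 2.125, 0.0]
contact_force: [-0.1, 0.6, 0.8]
grip_width: 0.044
gripper_force: 0.0
```

```bash
python3 - <<'E'
from h import *
np.set_printoptions(precision=4,suppress=True,linewidth=160)
o=r.get_obs(); M=R.from_rotvec(o['orientation']).as_matrix(); print(o['joints'],o['tcp_pos'],np.degrees(np.arctan2(M[1,1],M[0,1])),M[:,2])
s=cam('side'); cv2.imwrite('pics/tg.png',cv2.resize(s['frame'][240:360,360:480],(480,480),interpolation=cv2.INTER_CUBIC))
P=cloud(s); u=np.array([.088,.996]);v=np.array([-.996,.088]);O=np.array([.560,-.2363])
q=P[...,:2]-O; X=q@u; Y=q@v; Z=P[...,2]
for nm,a,b,lo,hi in(('tongue',-.125,-.075,.021,.032),('block',-.05,-.0,.032,.043),('handle',-.06,-.03,.062,.075)):
    mm=(X>a)&(X<b)&(abs(Y)<.03)&(Z>lo)&(Z<hi)&(s['frame'].min(2)>120); print(nm,mm.sum(),np.percentile(X[mm],[5,50,95]),np.percentile(Y[mm],[5,50,95]))
E
```

```text
[ 0.0686  0.6571  0.5831  1.7595 -0.4586  0.8628  0.7755] [ 0.5472 -0.3511  0.1037] -4.847732273823006 [ 0.001  -0.0007 -1.    ]
tongue 182 [-0.1228 -0.1025 -0.077 ] [-0.007   0.0039  0.0129]
block 211 [-0.0437 -0.0197 -0.0058] [-0.0166  0.0071  0.0213]
handle 79 [-0.0521 -0.0469 -0.0405] [-0.0117  0.0033  0.0164]
```

View pics/tg.png

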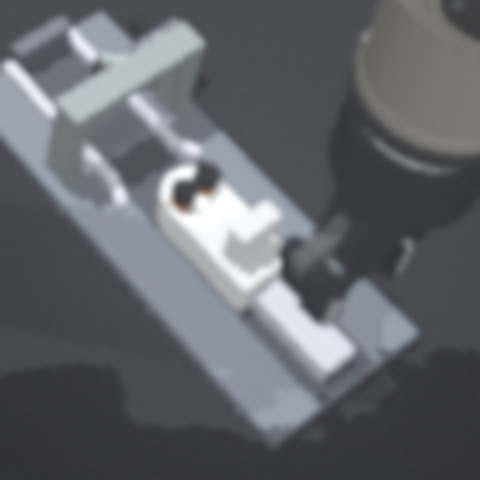

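The crop shows the fingers above the rear of the tongue, in line with it. The tongue is at track y≈+2 to 3 mm, which agrees with the TCP, so I'll go down and grip.

Emit:
send_rows --deltas '[{"dx":0.0,"dy":0.0,"dz":-18.0,"rx":0.0,"ry":0.0,"rz":0.0},{"dx":0.0,"dy":0.0,"dz":-40.0,"rx":0.0,"ry":0.0,"rz":0.0},{"dx":0.0,"dy":0.0,"dz":-58.0,"rx":0.0,"ry":0.0,"rz":0.0},{"dx":0.0,"dy":0.0,"dz":-70.0,"rx":0.0,"ry":0.0,"rz":0.0},{"dx":0.0,"dy":0.0,"dz":-74.0,"rx":0.0,"ry":0.0,"rz":0.0}]'

```text
clock: 14.72
tcp_pos: [0.5461, -0.3503, 0.0277]
orientation: [-2.315, -2.122, 0.0]
contact_force: [0.4, 0.2, 0.3]
grip_width: 0.0441
gripper_force: 0.0
```

Emit:
send_rows --deltas '[{"dx":0.0,"dy":0.0,"dz":0.0,"rx":0.0,"ry":0.0,"rz":0.0},{"dx":0.0,"dy":0.0,"dz":0.0,"rx":0.0,"ry":0.0,"rz":0.0}]'

```text
clock: 14.88
tcp_pos: [0.5471, -0.3512, 0.0298]
orientation: [2.316, 2.121, 0.001]
contact_force: [0.7, -0.9, 0.1]
grip_width: 0.044
gripper_force: 0.0
```

Emit:
send_rows --deltas '[{"dx":0.0,"dy":0.0,"dz":-2.0,"rx":0.0,"ry":0.0,"rz":0.0},{"dx":0.0,"dy":0.0,"dz":-2.0,"rx":0.0,"ry":0.0,"rz":0.0},{"dx":0.0,"dy":0.0,"dz":-2.0,"rx":0.0,"ry":0.0,"rz":0.0},{"dx":0.0,"dy":0.0,"dz":-2.0,"rx":0.0,"ry":0.0,"rz":0.0},{"dx":0.0,"dy":0.0,"dz":-2.0,"rx":0.0,"ry":0.0,"rz":0.0}]' --jaw 14 --newtons 30

```text
clock: 15.3
tcp_pos: [0.5475, -0.3512, 0.0279]
orientation: [2.315, 2.121, 0.001]
contact_force: [1.2, -1.0, 6.1]
grip_width: 0.023
gripper_force: 30.8
```

Emit:
send_rows --deltas '[{"dx":0.0,"dy":0.0,"dz":0.0,"rx":0.0,"ry":0.0,"rz":0.0},{"dx":0.0,"dy":0.0,"dz":0.0,"rx":0.0,"ry":0.0,"rz":0.0}]'

```text
clock: 15.47
tcp_pos: [0.5474, -0.3512, 0.0279]
orientation: [2.315, 2.121, 0.001]
contact_force: [0.8, -0.2, 7.0]
grip_width: 0.0233
gripper_force: 30.8
```

Emit:
send_rows --deltas '[{"dx":1.0,"dy":6.0,"dz":0.0,"rx":0.0,"ry":0.0,"rz":0.0},{"dx":2.2,"dy":14.0,"dz":0.0,"rx":0.0,"ry":0.0,"rz":0.0},{"dx":3.3,"dy":22.0,"dz":0.0,"rx":0.0,"ry":0.0,"rz":0.0},{"dx":4.5,"dy":30.0,"dz":0.0,"rx":0.0,"ry":0.0,"rz":0.0},{"dx":5.3,"dy":36.0,"dz":0.0,"rx":0.0,"ry":0.0,"rz":0.0}]'

```text
clock: 15.88
tcp_pos: [0.5524, -0.3157, 0.0279]
orientation: [2.315, 2.119, -0.001]
contact_force: [-0.8, -4.5, 7.0]
grip_width: 0.0231
gripper_force: 30.8
```

Emit:
send_rows --deltas '[{"dx":0.5,"dy":6.0,"dz":0.0,"rx":0.0,"ry":0.0,"rz":0.0},{"dx":1.1,"dy":12.0,"dz":0.0,"rx":0.0,"ry":0.0,"rz":0.0},{"dx":1.6,"dy":18.0,"dz":0.0,"rx":0.0,"ry":0.0,"rz":0.0},{"dx":2.1,"dy":24.0,"dz":0.0,"rx":0.0,"ry":0.0,"rz":0.0},{"dx":2.6,"dy":30.0,"dz":0.0,"rx":0.0,"ry":0.0,"rz":0.0}]'

```text
clock: 16.3
tcp_pos: [0.5549, -0.2861, 0.0279]
orientation: [2.315, 2.118, -0.001]
contact_force: [-0.8, -4.8, 6.5]
grip_width: 0.0231
gripper_force: 30.9
```

Emit:
send_rows --deltas '[{"dx":0.5,"dy":6.0,"dz":0.0,"rx":0.0,"ry":0.0,"rz":0.0},{"dx":1.1,"dy":12.0,"dz":0.0,"rx":0.0,"ry":0.0,"rz":0.0},{"dx":1.6,"dy":18.0,"dz":0.0,"rx":0.0,"ry":0.0,"rz":0.0},{"dx":2.1,"dy":24.0,"dz":0.0,"rx":0.0,"ry":0.0,"rz":0.0},{"dx":2.4,"dy":28.0,"dz":0.0,"rx":0.0,"ry":0.0,"rz":0.0}]'

```text
clock: 16.72
tcp_pos: [0.5574, -0.2579, 0.0279]
orientation: [2.315, 2.119, -0.001]
contact_force: [-0.3, -4.9, 6.4]
grip_width: 0.023
gripper_force: 30.8
```

Emit:
send_rows --deltas '[{"dx":0.4,"dy":4.0,"dz":0.0,"rx":0.0,"ry":0.0,"rz":0.0},{"dx":0.7,"dy":8.0,"dz":0.0,"rx":0.0,"ry":0.0,"rz":0.0},{"dx":1.1,"dy":12.0,"dz":0.0,"rx":0.0,"ry":0.0,"rz":0.0},{"dx":1.4,"dy":16.0,"dz":0.0,"rx":0.0,"ry":0.0,"rz":0.0},{"dx":1.6,"dy":18.0,"dz":0.0,"rx":0.0,"ry":0.0,"rz":0.0}]'

```text
clock: 17.13
tcp_pos: [0.5588, -0.2403, 0.0279]
orientation: [2.315, 2.119, -0.001]
contact_force: [-1.5, -6.7, 7.5]
grip_width: 0.0232
gripper_force: 30.9
```

Emit:
send_rows --deltas '[{"dx":0.2,"dy":2.0,"dz":0.0,"rx":0.0,"ry":0.0,"rz":0.0},{"dx":0.4,"dy":4.0,"dz":0.0,"rx":0.0,"ry":0.0,"rz":0.0},{"dx":0.5,"dy":6.0,"dz":0.0,"rx":0.0,"ry":0.0,"rz":0.0},{"dx":0.7,"dy":8.0,"dz":0.0,"rx":0.0,"ry":0.0,"rz":0.0}]'

```text
clock: 17.47
tcp_pos: [0.5593, -0.2326, 0.0279]
orientation: [2.315, 2.118, -0.001]
contact_force: [-2.0, -5.2, 8.1]
grip_width: 0.023
gripper_force: 30.9
```

Emit:
send_rows --deltas '[{"dx":0.1,"dy":1.0,"dz":0.0,"rx":0.0,"ry":0.0,"rz":0.0},{"dx":0.2,"dy":2.0,"dz":0.0,"rx":0.0,"ry":0.0,"rz":0.0}]'

```text
clock: 17.63
tcp_pos: [0.5595, -0.2307, 0.0279]
orientation: [2.315, 2.118, -0.001]
contact_force: [-1.1, -5.2, 8.0]
grip_width: 0.0229
gripper_force: 30.9
```

Emit:
send_rows --deltas '[{"dx":0.1,"dy":1.0,"dz":0.0,"rx":0.0,"ry":0.0,"rz":0.0},{"dx":0.2,"dy":2.0,"dz":0.0,"rx":0.0,"ry":0.0,"rz":0.0}]'

```text
clock: 17.8
tcp_pos: [0.5597, -0.2288, 0.0279]
orientation: [2.315, 2.118, -0.002]
contact_force: [-1.0, -6.5, 7.4]
grip_width: 0.0231
gripper_force: 30.9
```

Emit:
send_rows --deltas '[{"dx":0.1,"dy":1.0,"dz":0.0,"rx":0.0,"ry":0.0,"rz":0.0},{"dx":0.1,"dy":1.5,"dz":0.0,"rx":0.0,"ry":0.0,"rz":0.0}]'

```text
clock: 17.97
tcp_pos: [0.5598, -0.2272, 0.0279]
orientation: [2.315, 2.118, -0.001]
contact_force: [-0.3, -6.2, 8.2]
grip_width: 0.023
gripper_force: 30.9
```

Emit:
send_rows --deltas '[{"dx":0.1,"dy":1.0,"dz":0.0,"rx":0.0,"ry":0.0,"rz":0.0},{"dx":0.2,"dy":2.0,"dz":0.0,"rx":0.0,"ry":0.0,"rz":0.0}]'

```text
clock: 18.13
tcp_pos: [0.5599, -0.2269, 0.0279]
orientation: [2.314, 2.116, -0.004]
contact_force: [-1.3, -12.7, 3.9]
grip_width: 0.023
gripper_force: 30.4
```

```bash
python3 - <<'E'
from h import *
np.set_printoptions(precision=4,suppress=True,linewidth=160)
s=cam('side'); P=cloud(s); u=np.array([.088,.996]);v=np.array([-.996,.088]);O=np.array([.5605,-.2363])
q=P[...,:2]-O; X=q@u; Y=q@v; Z=P[...,2]
mm=(X>.075)&(X<.15)&(abs(Y)<.021)&(Z>.030)&(Z<.046)&(s['frame'].min(2)>120); print(mm.sum(),np.percentile(X[mm],[5,50,95,99]))
mm=(X>.0)&(X<.04)&(abs(Y)<.021)&(Z>.033)&(Z<.042); print(mm.sum(),np.percentile(X[mm],[1,5,50,95]))
E
```

```text
153 [0.1029 0.1171 0.1479 0.1491]
14 [0.0004 0.0005 0.0026 0.0098]
```

The motion stopped and the force rose, which means the carriage is at the end stop. I'll push slightly more to confirm, then ease off and release.

Emit:
send_rows --deltas '[{"dx":0.1,"dy":1.0,"dz":0.0,"rx":0.0,"ry":0.0,"rz":0.0},{"dx":0.1,"dy":1.0,"dz":0.0,"rx":0.0,"ry":0.0,"rz":0.0}]'

```text
clock: 18.35
tcp_pos: [0.5598, -0.2269, 0.028]
orientation: [2.315, 2.114, -0.005]
contact_force: [-0.9, -12.1, 3.6]
grip_width: 0.0232
gripper_force: 30.4
```

Emit:
send_rows --deltas '[{"dx":0.0,"dy":-2.0,"dz":0.0,"rx":0.0,"ry":0.0,"rz":0.0},{"dx":0.0,"dy":-2.0,"dz":0.0,"rx":0.0,"ry":0.0,"rz":0.0}]'

```text
clock: 18.52
tcp_pos: [0.5598, -0.227, 0.0279]
orientation: [2.316, 2.117, -0.003]
contact_force: [-1.9, -7.8, 7.7]
grip_width: 0.0231
gripper_force: 30.9
```

Emit:
send_rows --deltas '[{"dx":0.0,"dy":0.0,"dz":0.0,"rx":0.0,"ry":0.0,"rz":0.0},{"dx":0.0,"dy":0.0,"dz":0.0,"rx":0.0,"ry":0.0,"rz":0.0},{"dx":0.0,"dy":0.0,"dz":0.0,"rx":0.0,"ry":0.0,"rz":0.0},{"dx":0.0,"dy":0.0,"dz":0.0,"rx":0.0,"ry":0.0,"rz":0.0},{"dx":0.0,"dy":0.0,"dz":6.0,"rx":0.0,"ry":0.0,"rz":0.0}]' --jaw 44

```text
clock: 18.93
tcp_pos: [0.5592, -0.2229, 0.0317]
orientation: [-2.314, -2.121, 0.001]
contact_force: [-0.3, 0.8, 0.6]
grip_width: 0.0443
gripper_force: 0.0
```

Emit:
send_rows --deltas '[{"dx":0.0,"dy":-4.0,"dz":20.0,"rx":0.0,"ry":0.0,"rz":0.0},{"dx":0.0,"dy":-15.0,"dz":50.0,"rx":0.0,"ry":0.0,"rz":0.0},{"dx":0.0,"dy":-40.0,"dz":80.0,"rx":0.0,"ry":0.0,"rz":0.0},{"dx":0.0,"dy":-75.0,"dz":100.0,"rx":0.0,"ry":0.0,"rz":0.0},{"dx":0.0,"dy":-110.0,"dz":110.0,"rx":0.0,"ry":0.0,"rz":0.0}]'

```text
clock: 19.35
tcp_pos: [0.5616, -0.335, 0.1465]
orientation: [2.311, 2.122, 0.004]
contact_force: [0.7, -0.9, 0.0]
grip_width: 0.0441
gripper_force: 0.0
```

Emit:
send_rows --deltas '[{"dx":-10.0,"dy":-30.0,"dz":15.0,"rx":0.0,"ry":0.0,"rz":0.0},{"dx":-20.0,"dy":-60.0,"dz":30.0,"rx":0.0,"ry":0.0,"rz":0.0},{"dx":-20.0,"dy":-60.0,"dz":30.0,"rx":0.0,"ry":0.0,"rz":0.0}]'

```text
clock: 19.6
tcp_pos: [0.5364, -0.4033, 0.1773]
orientation: [2.321, 2.106, -0.005]
contact_force: [-1.1, -1.5, 0.6]
grip_width: 0.0439
gripper_force: 0.0
```

```bash
python3 - <<'E'
from h import *
np.set_printoptions(precision=4,suppress=True,linewidth=160)
t=cam('top');s=cam('side')
a=cv2.resize(t['frame'][165:225,365:465],(400,240),interpolation=cv2.INTER_CUBIC)
b=cv2.resize(s['frame'][140:340,250:450],(400,400),interpolation=cv2.INTER_CUBIC)
cv2.imwrite('pics/end.png',np.hstack([cv2.copyMakeBorder(a,0,160,0,0,0),b]))
u=np.array([.088,.996]);v=np.array([-.996,.088]);O=np.array([.5605,-.2363])
for d in(t,s):
    P=cloud(d); q=P[...,:2]-O; X=q@u; Y=q@v; Z=P[...,2]
    mm=(X>-.03)&(X<.05)&(abs(Y)<.014)&(Z>.021)&(Z<.033); print(mm.sum(),np.percentile(X[mm],[1,5,50,95]),np.median(Y[mm]))
    mm=(X>.085)&(X<.15)&(abs(Y)<.018)&(Z>.032)&(Z<.045); print(mm.sum(),np.percentile(X[mm],[5,50,95]),np.median(Y[mm]))
E
```

```text
90 [-0.003  -0.0016  0.0183  0.0391] 0.0021677917154268047
143 [0.0866 0.1092 0.1468] 0.0008275470399871593
169 [-0.0012  0.0004  0.0225  0.047 ] 0.0026059915212618026
132 [0.1023 0.1159 0.1478] 0.0005412075179542211
```

View pics/end.png

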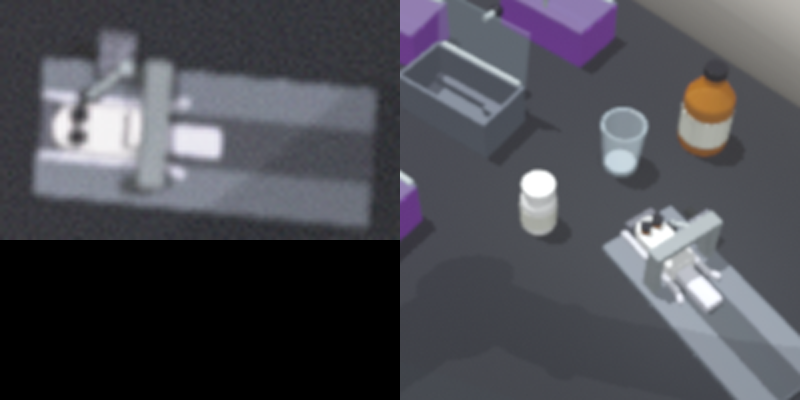

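The top crop shows the carriage under the bridge with its nose at the end stop. Its tongue ends at track x≈-3 mm, where -4 is home, and the roller arm is swung aside. The side crop shows the flap still open, and the jar, beaker and bottle standing untouched.

```bash
python3 -c "
from bench import r
print(r.hand_in())"
```

```text
the job is handed in; nothing more can be done
None
```

The job is handed in, with no verdict returned: in the last pictures the flap stands open, the carriage is at the end stop with the roller arm swung aside (the trip angle itself wasn't read), and the jar, beaker and bottle were not touched, at about 20 s on the clock.

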